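Fetch the brass bushing from the parts carousel

ROBOT

A 6-joint arm with a two-finger parallel gripper is mounted at the origin on the work surface. World frame = base frame: x ahead of the robot, y to its left, z up, the work surface at z = 0. Lengths are in m, angles in degrees, forces in N, time in s.
With the tool pointing down it reaches from about 0.35 to 0.875 m from the base axis. Payload 4.2 kg.
Tool frame: the origin (TCP) lies at the very end of the fingers, on their centre line; the grasp point (between the pads) lies 19 mm behind it; z points along the fingers, y is the line along which they close (so a half turn about z gives the same grasp; the last joint's range is limited). The gripper opens to 87 mm and grips with 3 to 60 N. Pads are 19 mm wide; open, the fingers measure 117 mm over their backs; the gripper's body (75 mm by 190 mm) begins 51 mm behind the grasp point.
Start: joints at [-48.209, 22.042, 0.453, 0, -68.411, -14.817], TCP at [0.284, -0.557, 0.223] pointing down, gripper open.
Joint ranges: [-179.83, 179.83], [-69.29, 118.12], [-61.27, 80.66], [-181.25, 117.63], [-171.15, -9.14], [-177.46, 177.46]. Speed limits (degrees/s): [159.86, 159.86, 180, 180, 180, 180].

INTERFACE

Orientations are given as a 3x3 rotation matrix whose columns are the frame's x, y, z axes.
In Python, from station import monitor, cams, ticket gives the robot as it stands.
- The arm moves only by the tool drive_tool, never from a script. Its argument "moves" is a list of rows, each an object with "delta_pos": the shift along the tool's x, y, z in mm, a list of three; "turn": the turn about the tool's z in rad; "claw": the opening, from 0 (shut) to 1 (fully open). A call has 1 to 12 rows; each row shifts and turns the commanded pose from where the row before left it, along the tool's axes as they then stand; what a row does not reach is not made up. A row lasts 1/8 s, in which the tool goes at most 62.5 mm and 10.7 degrees, less where a joint would pass 70% of its speed; a pose out of reach is approached as far as the arm can. A call is refused whole if a number of a shift passes 62.5 or a number of a turn 0.188, either way. A call with a gripper value outside its range is refused whole. The fingers move at their own pace and stop on an object; the grip force is fixed at half the most. Time passes only in rows, so rows that do not move let the fingers close. It gives the time, the measured TCP pose, the force, the opening and the grip force at its end, in the units of the state.
- monitor.sense(): the state, without advancing time (a new reading comes with each control period).
- cams.capture(name): name is "side" or "top" or "wrist"; returns a dict with "color" (480x640x3 uint8, red, green, blue), "range_z" (480x640 float32, m along the optical axis (not along the pixel's ray), 0 where there is no reading), "vertical_fov" (degrees; the focal length in pixels is half the picture's height over the tangent of half this angle, whatever the lens; pixels are square), "cx", "cy" (the principal point, pixels), "extrinsics" (4x4, takes a point from camera to world coordinates). Camera axes: x right, y down, z forward; pixel columns grow to the right and rows downward; lengths in m; the calibration is good to about 2 mm. A picture is of the moment at which its call begins.
- ticket.finish_job(): hands the job in; it is judged then, once.
The state is a dict: "time_s": time; "joints": joint angles; "joint_velocities": joint speeds; "effort": joint torques, N m; "tcp_pos": TCP position; "ee_rot": TCP orientation; "wrist_force": force on the tool from outside, world axes, zero at the start; "moment": the same for the moment, N m; "gripper_width": opening from 0.0 (shut) to 1.0 (fully open); "gripper_force": force on a finger pad.
Only numpy, scipy, OpenCV 4.12 (cv2) and the standard library are available. Lean on these libraries where they do the work, as an engineer would, in place of code of your own. Each camera call takes 0.05 s, during which the arm holds its last target. There are 200 camera calls.

TASK

On the workshop bench, turn the parts carousel until the compartment with the brass flanged bushing lines up with the red pointer in the open front of the wire guard. Then lift that bushing out through the open front and stand it upright in the red tray, setting it down rather than dropping it.

Things in the scene. Friction and masses are not known exactly. Their poses are not given: they have to be found in the camera images.
- bushing: Brass flanged bushing, 45 mm high, 0.1 to 0.2 kg, upright in a carousel compartment, flange down. Flange 44 mm diameter, 7 mm high; round body above it 28 mm diameter (grip here). Origin: centre of its underside; z up. Its axis is about 90 mm from the carousel's axis. Other compartments hold a steel bushing of the same shape, a dark hex bolt and a black rubber foot, not wanted.
- stand: Fixed grey round stand, 300 mm diameter. Origin: on the carousel's vertical axis at bench height; z up. Its -x axis runs through the red pointer (tab on its front rim, 150 to 182 mm out), roughly towards the robot. A guard of steel wires, top 78 mm above the bench, covers the ring 65 to 148 mm from the axis, except for an open front 60 degrees to each side of the pointer; no part passes the wires.
- carousel (a joint): Turning angle of the blue turntable on the stand, rad, 0 at the start of each run, growing anticlockwise seen from above; it can turn a whole turn either way and stays where it is left. 270 mm diameter, five equal compartments of 72 degrees: floor 16 mm above the bench, dividers up to 26 mm.
- knob (a point): Centre of the black ball knob, 28 mm diameter, on a 10 mm upright stem fixed to the turntable, 45 mm from its axis, in the empty compartment; 115 mm above the bench, clear above guard and parts. The ball spins freely on its stem; led round its level circle it turns the carousel (about 1.5 N). At the start it is on the front side, the bushing 72 or 144 degrees from it, either way.
- red_tray: Red open tray fixed to the bench, 110 mm (x) by 130 mm (y) outside, walls 3 mm thick and 14 mm high, floor 3 mm thick. Origin: centre of its underside at bench height; z up. A grey tray of the same size near by is not wanted.
Mind the look-alikes: they are no part of the job. What is meant by the bushing is not green or orange, and is the smaller of those in its own colour.

How it is judged:
By the outcome, as a careful person would: the job done as asked, in the order asked, and still so for the second after the job is handed in, with the robot touching nothing.
It also fails if it takes over 51 s, if anything falls off the work surface, if the arm or the gripper's body presses on something with over 40 N, if the wrist force passes 120 N, or if a joint passes its speed limit or range.

## Working session

There is one attempt and no reset: what is moved stays moved. The work goes in short steps, Python scripts to look and compute and a tool call to move; the robot and the scene stay as the last step left them, time stands still between calls to the robot, and variables do not carry over. Pictures are saved under pics/ and viewed, at most 10 in all, crops included, and the job is handed in when it is done.

Besides the shell and the picture viewer there is one more tool, called after "Call:" as name(argument=value, ...) on one line, values as JSON. drive_tool: Moves the arm, as the interface text tells. Its arguments: {"type":"object","properties":{"moves":{"type":"array","items":{"type":"object","properties":{"delta_pos":{"type":"array","items":{"type":"number"}},"turn":{"type":"number"},"claw":{"type":"number"}}}}},"required":["moves"]}

```bash
mkdir -p pics; cat > h.py <<'E'
import numpy as np, cv2
from station import monitor, cams, ticket
def cap(n):
    d=cams.capture(n); d['f']=240/np.tan(np.radians(d['vertical_fov'])/2); return d
def pts(d):
    z=d['range_z']; v,u=np.mgrid[:480,:640]
    p=np.stack([(u-d['cx'])*z/d['f'],(v-d['cy'])*z/d['f'],z],-1)
    E=d['extrinsics']; return p@E[:3,:3].T+E[:3,3]
def ray(d,u,v,h):
    E=d['extrinsics']; r=E[:3,:3]@np.array([(u-d['cx'])/d['f'],(v-d['cy'])/d['f'],1]); o=E[:3,3]
    return o+r*(h-o[2])/r[2]
def save(d,n): cv2.imwrite('pics/'+n,d['color'][...,::-1])
E
python3 - <<'E'
from h import *
s=monitor.sense();print(s['tcp_pos'],np.round(s['ee_rot'],3),s['time_s'])
for n in('top','side'):
    d=cap(n);save(d,n+'0.png');np.savez(n+'0.npz',**d);print(n,np.round(d['extrinsics'],3),d['f'],d['cx'],d['cy'])
E
```

```text
[ 0.28325132 -0.55645857  0.22144078] [[-0.891 -0.453 -0.001]
 [-0.453  0.891  0.002]
 [ 0.     0.002 -1.   ]] 0.0
top [[-2.400e-02 -9.940e-01  1.050e-01  4.090e-01]
 [-1.000e+00  2.300e-02 -4.000e-03  4.100e-02]
 [ 1.000e-03 -1.050e-01 -9.940e-01  1.309e+00]
 [ 0.000e+00  0.000e+00  0.000e+00  1.000e+00]] 575.5534338805576 328.61250322067787 236.7000048119024
side [[-0.919 -0.301  0.254  0.233]
 [-0.393  0.691 -0.606  0.825]
 [ 0.007 -0.657 -0.754  1.056]
 [ 0.     0.     0.     1.   ]] 615.9346200869522 317.68204467322283 238.47856310537526
```

View pics/top0.png

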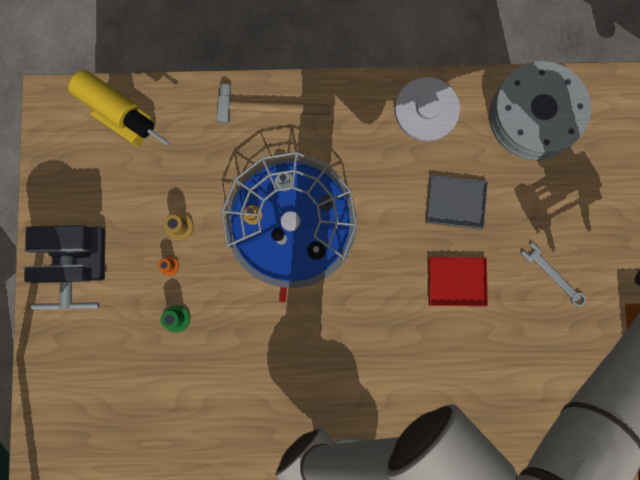

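View pics/side0.png

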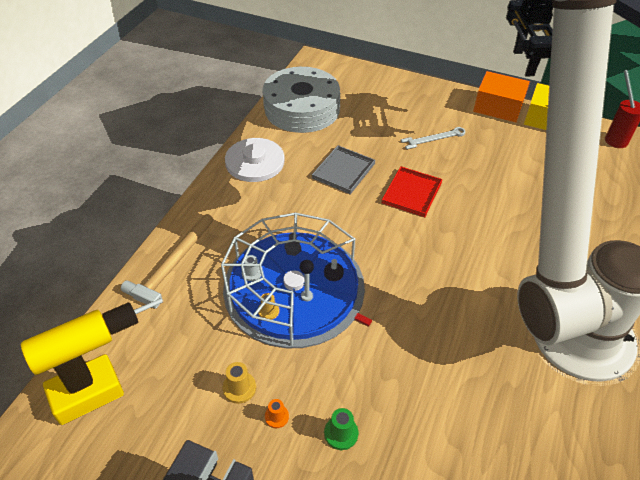

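```bash
cat > m.py <<'E'
from h import *
def blob(d,P,m,lo,hi,u,v,r):
    vv,uu=np.mgrid[:480,:640]
    k=m&(P[...,2]>lo)&(P[...,2]<hi)&(np.hypot(uu-u,vv-v)<r)
    return P[k], (uu[k].mean() if k.any() else 0, vv[k].mean() if k.any() else 0)
E
python3 - <<'E'
from m import *
d=dict(np.load('top0.npz'));P=pts(d);hsv=cv2.cvtColor(d['color'],cv2.COLOR_RGB2HSV);H,S,V=hsv[...,0].astype(int),hsv[...,1],hsv[...,2]
red=((H<6)|(H>174))&(S>150)&(V>60);blue=(abs(H-112)<12)&(S>140);brass=(abs(H-20)<6)&(S>120)
def rep(n,m,*a):
    p,c=blob(d,P,m,*a);print(n,len(p),np.round(c,1),np.round(np.median(p,0),4),np.round(p.min(0),3),np.round(p.max(0),3));return p
rep('tray',red,-.02,.05,458,281,45)
m=np.where(red,255,0).astype(np.uint8);m[:, :400]=0;m[:,520:]=0
c=max(cv2.findContours(m,0,2)[0],key=cv2.contourArea);r=cv2.minAreaRect(c);print('tray rect',r,ray(d,*r[0],.014),ray(d,*r[0],.003))
print([ray(d,*q,.014).round(4) for q in cv2.boxPoints(r)])
rep('ptr',red,-.02,.08,283,295,14)
b=blob(d,P,blue,.005,.022,290,221,75)[0]
h=cv2.convexHull(b[:,:2].astype(np.float32)).reshape(-1,2)
(cx,cy),rad=cv2.minEnclosingCircle(h);print('turntable',cx,cy,rad,np.median(b[:,2]))
allm=np.ones_like(red)
rep('hub',allm&(V>150)&(S<60),.02,.2,290,221,12)
rep('knob',V<60,.09,.14,278,234,14)
rep('brass',brass,.022,.09,252,214,14);rep('brasstop',allm,.045,.068,252,214,9)
rep('brass bench',brass,.005,.09,178,226,18)
o=d['color'][130:310,140:380,::-1];cv2.imwrite('pics/crop.png',cv2.resize(o,None,fx=3.3,fy=3.3,interpolation=2))
E
```

```text
tray 2833 [457.6 281.1] [ 0.4389 -0.2531  0.0028] [ 0.384 -0.321 -0.009] [ 0.495 -0.185  0.021]
tray rect ((458.0, 281.0), (48.0, 58.0), 90.0) [ 0.4389285  -0.25140742  0.014     ] [ 0.43918473 -0.25389317  0.003     ]
[array([ 0.4944, -0.1886,  0.014 ]), array([ 0.4913, -0.3193,  0.014 ]), array([ 0.3839, -0.3137,  0.014 ]), array([ 0.387 , -0.1841,  0.014 ])]
ptr 83 [282.7 294.4] [0.4191 0.1426 0.0069] [ 0.403  0.135 -0.   ] [0.433 0.15  0.013]
turntable 0.5841553211212158 0.12160583585500717 0.13553325831890106 0.015537692713202711
hub 209 [288.8 221. ] [0.5815 0.1246 0.0315] [0.563 0.111 0.024] [0.6   0.143 0.037]
knob 124 [277.3 233.9] [0.542  0.1433 0.1244] [0.53  0.131 0.116] [0.555 0.154 0.133]
brass 114 [251.2 214.6] [0.5907 0.2062 0.0516] [0.579 0.188 0.022] [0.618 0.224 0.067]
brasstop 104 [250.1 211.8] [0.6013 0.2077 0.0602] [0.586 0.195 0.047] [0.613 0.221 0.067]
brass bench 521 [179.1 226.4] [0.572  0.3666 0.0203] [0.547 0.345 0.005] [0.609 0.406 0.071]
```

View pics/crop.png

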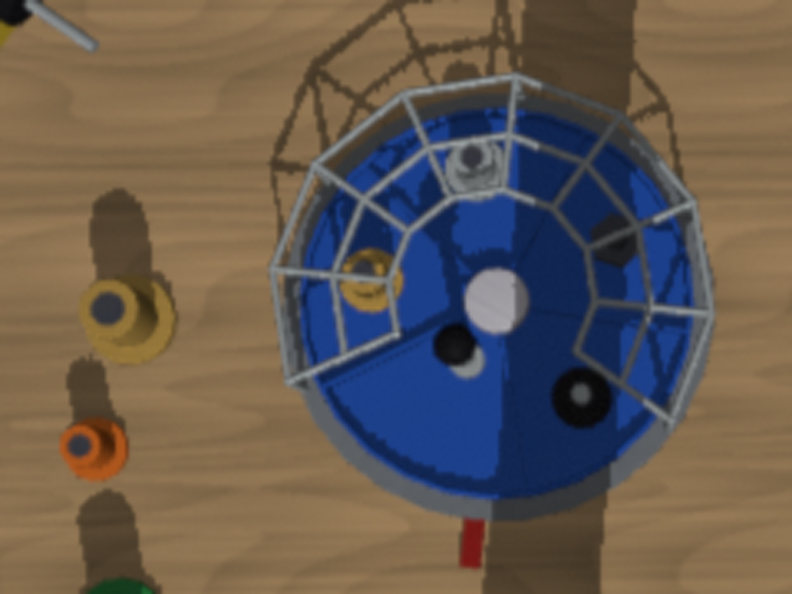

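Brass candidates in the top view are (252,214), the small one in the carousel, and (178,226), the clearly larger one standing on the bench. The carousel one fits: it is smaller and sits in a compartment. The crop confirms it is brass, flange down, in the compartment next to the knob's. The steel bushing at (284,180), the orange one at (168,266) and the green one at (175,319) are not wanted. The turn needed is about +91° anticlockwise.

Call:
drive_tool(moves=[{"delta_pos":[-40,37,0],"claw":1},{"delta_pos":[-40,37,0]},{"delta_pos":[-40,37,0]},{"delta_pos":[-40,37,0]},{"delta_pos":[-40,37,0]},{"delta_pos":[-40,37,0]},{"delta_pos":[-40,37,0]},{"delta_pos":[-40,37,0]},{"delta_pos":[-40,37,0]},{"delta_pos":[-40,37,0]},{"delta_pos":[-40,37,0]},{"delta_pos":[-40,37,0]}])

```text
invalid input
```

Call:
drive_tool(moves=[{"delta_pos":[-35,32,0]},{"delta_pos":[-32,30,0]},{"turn":0.17},{"turn":0.17},{"turn":0.17},{"turn":0.17},{"turn":0.17},{"turn":0.08},{},{}])

```text
invalid input
```

```bash
cat > to.py <<'E'
import sys
from h import *
def go(x,y,z):
    s=monitor.sense();R=np.array(s['ee_rot']);p=np.array(s['tcp_pos'])
    print('t',s['time_s'],'tcp',p.round(4),'yaw_y',np.degrees(np.arctan2(R[1,1],R[0,1])).round(1),'grip',round(s['gripper_width'],3),'delta',(R.T@(np.array([x,y,z])-p)*1000).round(1),'F',np.round(s['wrist_force'],1),'j',np.round(s['joints'],0))
if __name__=='__main__': go(*map(float,sys.argv[1:]))
E
python3 to.py .5425 .143 .096
```

```text
t 0.1 tcp [ 0.2833 -0.5565  0.2216] yaw_y 117.0 grip 1.0 delta [-548.3  505.7  126.5] F [ 0.8 -0.5 -0.2] j [-48.  22.   0.  -0. -68. -15.]
```

Call:
drive_tool(moves=[{"delta_pos":[-40,37,0],"turn":0,"claw":1},{"delta_pos":[-40,37,0],"turn":0,"claw":1},{"delta_pos":[-40,37,0],"turn":0,"claw":1},{"delta_pos":[-40,37,0],"turn":0,"claw":1},{"delta_pos":[-40,37,0],"turn":0,"claw":1},{"delta_pos":[-40,37,0],"turn":0,"claw":1},{"delta_pos":[-40,37,0],"turn":0,"claw":1},{"delta_pos":[-40,37,0],"turn":0,"claw":1},{"delta_pos":[-40,37,0],"turn":0,"claw":1},{"delta_pos":[-40,37,0],"turn":0,"claw":1},{"delta_pos":[-40,37,0],"turn":0,"claw":1},{"delta_pos":[-40,37,0],"turn":0,"claw":1}])

```text
time_s: 1.6
tcp_pos: [0.51, 0.0582, 0.2223]
ee_rot: [[-0.891, -0.454, -0.0], [-0.454, 0.891, -0.0], [0.0, 0.0, -1.0]]
wrist_force: [1.6, 0.4, 0.0]
gripper_width: 0.999
gripper_force: 0.0
```

Call:
drive_tool(moves=[{"delta_pos":[-35,32,0],"turn":0,"claw":1},{"delta_pos":[-33,30,0],"turn":0,"claw":1},{"delta_pos":[0,0,0],"turn":0.17,"claw":1},{"delta_pos":[0,0,0],"turn":0.17,"claw":1},{"delta_pos":[0,0,0],"turn":0.17,"claw":1},{"delta_pos":[0,0,0],"turn":0.17,"claw":1},{"delta_pos":[0,0,0],"turn":0.17,"claw":1},{"delta_pos":[0,0,0],"turn":0.08,"claw":1},{"delta_pos":[0,0,0],"turn":0,"claw":1}])

```text
time_s: 2.72
tcp_pos: [0.5421, 0.1425, 0.2221]
ee_rot: [[-0.897, 0.442, -0.001], [0.442, 0.897, -0.0], [0.001, -0.001, -1.0]]
wrist_force: [0.1, 0.3, 1.1]
gripper_width: 1.0
gripper_force: 0.0
```

```bash
python3 to.py .5425 .143 .096; python3 - <<'E'
from h import *
d=cap('wrist');save(d,'w1.png');P=pts(d);V=d['color'].max(2)
m=(V<60)&(P[...,2]>.105)&(P[...,2]<.14)&(np.hypot(P[...,0]-.542,P[...,1]-.143)<.03)
print(m.sum(),P[m].mean(0),P[m].min(0),P[m].max(0))
E
```

```text
t 2.725 tcp [0.5421 0.1425 0.2221] yaw_y 63.7 grip 1.0 delta [ -0.2   0.8 126.1] F [0.1 0.3 1.1] j [  31.   16.   -9.   -0.  -65. -148.]
676 [0.54391927 0.14419083 0.12433271] [0.52974381 0.1297906  0.11498831] [0.55568595 0.1558545  0.13055744]
```

View pics/w1.png

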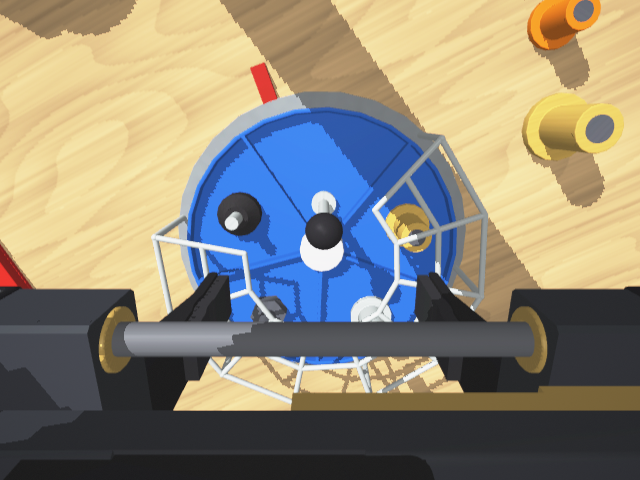

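The wrist view shows the knob at (323,231) between the open fingers, with the brass bushing at (408,228) behind the guard. I'll lower onto the knob and grip it.

Call:
drive_tool(moves=[{"delta_pos":[0,0.5,25],"turn":0,"claw":1},{"delta_pos":[0,0.5,25],"turn":0,"claw":1},{"delta_pos":[0,0,25],"turn":0,"claw":1},{"delta_pos":[0,0,25],"turn":0,"claw":1},{"delta_pos":[0,0,26],"turn":0,"claw":0.5},{"delta_pos":[0,0,0],"turn":0,"claw":0.4},{"delta_pos":[0,0,0],"turn":0,"claw":0.1},{"delta_pos":[0,0,0],"turn":0,"claw":0.1},{"delta_pos":[0,0,0],"turn":0,"claw":0.1},{"delta_pos":[0,0,0],"turn":0,"claw":0.1}])

```text
time_s: 4.03
tcp_pos: [0.543, 0.1436, 0.0971]
ee_rot: [[-0.896, 0.443, 0.001], [0.443, 0.896, 0.001], [-0.001, 0.001, -1.0]]
wrist_force: [0.3, 0.2, -1.1]
gripper_width: 0.399
gripper_force: 0.0
```

```bash
python3 to.py .543 .1435 .096
```

```text
t 4.025 tcp [0.543  0.1436 0.0971] yaw_y 63.7 grip 0.399 delta [-0.  -0.1  1.1] F [ 0.3  0.2 -1.1] j [  31.   23.  -18.   -0.  -49. -148.]
```

Call:
drive_tool(moves=[{"delta_pos":[0,0,0],"turn":0,"claw":0.1},{"delta_pos":[0,0,0],"turn":0,"claw":0.1},{"delta_pos":[-0.4,-6,0],"turn":-0.133,"claw":0.1},{"delta_pos":[-0.4,-6,0],"turn":-0.133,"claw":0.1},{"delta_pos":[-0.4,-6,0],"turn":-0.133,"claw":0.1},{"delta_pos":[-0.4,-6,0],"turn":-0.133,"claw":0.1},{"delta_pos":[-0.4,-6,0],"turn":-0.133,"claw":0.1},{"delta_pos":[-0.4,-6,0],"turn":-0.133,"claw":0.1}])

```text
time_s: 5.03
tcp_pos: [0.5389, 0.108, 0.0967]
ee_rot: [[-0.942, -0.336, -0.004], [-0.336, 0.942, -0.001], [0.004, 0.0, -1.0]]
wrist_force: [-5.6, 0.6, 5.2]
gripper_width: 0.302
gripper_force: 30.0
```

```bash
cat > brass.py <<'E'
from h import *
d=cap('top');P=pts(d);hsv=cv2.cvtColor(d['color'],cv2.COLOR_RGB2HSV);H,S=hsv[...,0].astype(int),hsv[...,1]
r=np.hypot(P[...,0]-.583,P[...,1]-.123)
m=(abs(H-20)<6)&(S>120)&(r<.125)&(P[...,2]>.018)&(P[...,2]<.075)
p=P[m];print('brass',len(p),(p.min(0)[:2]+p.max(0)[:2])/2,np.median(p,0));c=(p.min(0)+p.max(0))/2
a=np.array([.583,.123]);v=c[:2]-a;print('ang',np.degrees(np.arctan2(v[1],v[0]))%360,np.hypot(*v))
E
python3 to.py .543 .1435 .096;python3 brass.py
```

```text
t 5.025 tcp [0.5389 0.108  0.0967] yaw_y 109.7 grip 0.302 delta [-15.8  32.1   0.7] F [-5.6  0.6  5.2] j [ 28.  22. -20.  -0. -48. -98.]Traceback (most recent call last):
  File "brass.py", line 5, in <module>
    p=P[m];print('brass',len(p),(p.min(0)[:2]+p.max(0)[:2])/2,np.median(p,0));c=(p.min(0)+p.max(0))/2
                                 ~~~~~^^^
    return umr_minimum(a, axis, None, out, keepdims, initial, where)
ValueError: zero-size array to reduction operation minimum which has no identity
```

Call:
drive_tool(moves=[{"delta_pos":[-0.6,-6,0],"turn":-0.133,"claw":0.1},{"delta_pos":[-0.6,-6,0],"turn":-0.133,"claw":0.1},{"delta_pos":[-0.6,-6,0],"turn":-0.133,"claw":0.1},{"delta_pos":[-0.6,-6,0],"turn":-0.133,"claw":0.1},{"delta_pos":[-0.6,-6,0],"turn":-0.133,"claw":0.1},{"delta_pos":[-0.6,-6,0],"turn":-0.133,"claw":0.1},{"delta_pos":[0,0,0],"turn":0,"claw":0.1},{"delta_pos":[0,0,0],"turn":0,"claw":0.1}])

```text
time_s: 6.08
tcp_pos: [0.5634, 0.0799, 0.0968]
ee_rot: [[-0.421, -0.907, -0.005], [-0.907, 0.421, -0.005], [0.007, 0.003, -1.0]]
wrist_force: [-3.2, -8.9, 5.5]
gripper_width: 0.294
gripper_force: 30.0
```

```bash
sed -i "s/^d=cap('top')/import sys\nd=cap(sys.argv[1])/" brass.py;python3 to.py .543 .1435 .096;python3 brass.py side; python3 -c "
from h import *
save(cap('side'),'s2.png')"
```

```text
t 6.075 tcp [0.5634 0.0799 0.0968] yaw_y 155.1 grip 0.294 delta [-49.1  45.3   0.6] F [-3.2 -8.9  5.5] j [ 24.  24. -17.   0. -50. -49.]
brass 355 [0.49356368 0.1350777 ] [0.48960557 0.14288727 0.03552251]
ang 172.3091609932712 0.09024813702031383
```

View pics/s2.png

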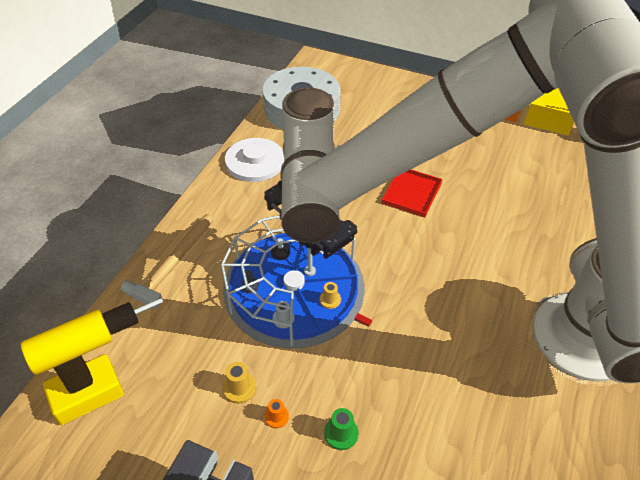

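The side view shows the brass bushing at (330,294), in line with the pointer at (363,320). It measures 172.3° against 173.2° for the pointer. I'll release the knob and go above the bushing.

Call:
drive_tool(moves=[{"delta_pos":[0,0,0],"turn":0,"claw":0.6},{"delta_pos":[0,0,0],"turn":0,"claw":0.6},{"delta_pos":[0,0,0],"turn":0,"claw":0.6},{"delta_pos":[0,0,0],"turn":0,"claw":0.6},{"delta_pos":[0,0,-20],"turn":0,"claw":0.6},{"delta_pos":[0,0,-30],"turn":0,"claw":0.6},{"delta_pos":[0,0,-20],"turn":0,"claw":0.6},{"delta_pos":[-5,22,0],"turn":0,"claw":0.7},{"delta_pos":[-5,22,0],"turn":0,"claw":0.7},{"delta_pos":[-5,22,0],"turn":0,"claw":0.7},{"delta_pos":[-5,20,0],"turn":0,"claw":0.7}])

```text
time_s: 7.55
tcp_pos: [0.4933, 0.138, 0.1654]
ee_rot: [[-0.42, -0.907, -0.002], [-0.907, 0.42, -0.001], [0.002, 0.002, -1.0]]
wrist_force: [0.8, -0.8, -0.3]
gripper_width: 0.699
gripper_force: 0.0
```

Call:
drive_tool(moves=[{"delta_pos":[0,0,0],"turn":0.157,"claw":0.7},{"delta_pos":[0,0,0],"turn":0.157,"claw":0.7},{"delta_pos":[0,0,0],"turn":0.157,"claw":0.7},{"delta_pos":[0,0,0],"turn":0.157,"claw":0.7},{"delta_pos":[0,0,0],"turn":0.157,"claw":0.7},{"delta_pos":[0,0,0],"turn":0.157,"claw":0.7},{"delta_pos":[0,0,0],"turn":0.157,"claw":0.7},{"delta_pos":[0,0,0],"turn":0.157,"claw":0.7},{"delta_pos":[0,0,0],"turn":0,"claw":0.7}])

```text
time_s: 8.68
tcp_pos: [0.4942, 0.1376, 0.1655]
ee_rot: [[-0.993, 0.117, -0.002], [0.117, 0.993, -0.001], [0.002, -0.001, -1.0]]
wrist_force: [-0.7, -1.4, 0.1]
gripper_width: 0.7
gripper_force: 0.0
```

```bash
python3 brass.py side; python3 - <<'E'
from h import *
d=cap('wrist');save(d,'w3.png');P=pts(d)
hsv=cv2.cvtColor(d['color'],cv2.COLOR_RGB2HSV);H,S=hsv[...,0].astype(int),hsv[...,1]
near=np.hypot(P[...,0]-.4936,P[...,1]-.1345)
m=(near<.026)&(P[...,2]>.056)&(P[...,2]<.067)
q=P[m];print('top',len(q),q.mean(0),q.min(0),q.max(0))
m=(near<.035)&(P[...,2]>.0195)&(P[...,2]<.07);q=P[m];print('all',(q.min(0)+q.max(0))/2,np.ptp(q,0))
red=((H<6)|(H>174))&(S>150)&(np.hypot(P[...,0]-.419,P[...,1]-.1426)<.035)
print('ptr',P[red].mean(0) if red.any() else None)
E
python3 to.py .4936 .1345 .030
```

```text
brass 355 [0.49377948 0.13601004] [0.49006932 0.14243365 0.03582225]
ang 171.70366135936132 0.09016408597248506
top 1095 [0.49511956 0.13170237 0.0607726 ] [0.48199547 0.1178382  0.05642453] [0.50945355 0.14532424 0.06317938]
all [0.49342273 0.13153685 0.04135417] [0.03880563 0.04312125 0.04365044]
ptr [0.41948037 0.14092071 0.00723431]
t 8.775 tcp [0.4947 0.1376 0.1659] yaw_y 83.3 grip 0.698 delta [  0.6  -3.1 135.9] F [ 0.6 -0.2 -0.7] j [  34.   14.  -20.   -0.  -56. -130.]
```

View pics/w3.png

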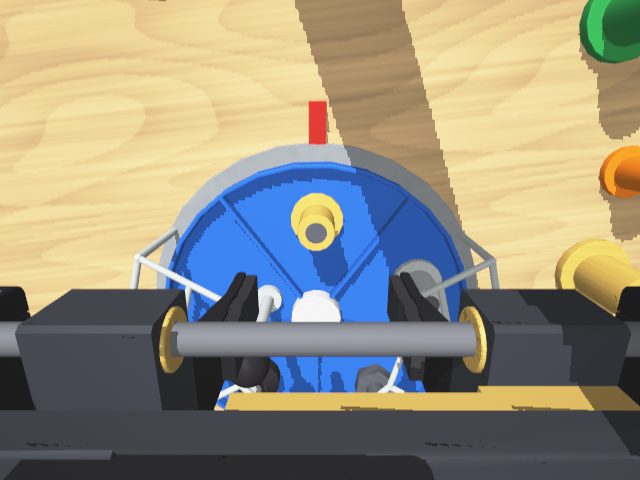

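The wrist view shows the brass bushing at (316,220), in line with the pointer at (317,122). I'll descend and grip.

Call:
drive_tool(moves=[{"delta_pos":[0,-4.5,25],"turn":0,"claw":0.7},{"delta_pos":[0,0,30],"turn":0,"claw":0.7},{"delta_pos":[0,0,30],"turn":0,"claw":0.7},{"delta_pos":[0,0,25],"turn":0,"claw":0.7},{"delta_pos":[0,0,16],"turn":0,"claw":0.7},{"delta_pos":[0,0,10],"turn":0,"claw":0.7},{"delta_pos":[0,0,0],"turn":0,"claw":0.7}])

```text
time_s: 9.65
tcp_pos: [0.4947, 0.1327, 0.03]
ee_rot: [[-0.993, 0.118, -0.001], [0.118, 0.993, -0.001], [0.001, -0.001, -1.0]]
wrist_force: [-0.1, 0.5, 0.1]
gripper_width: 0.698
gripper_force: 0.0
```

Call:
drive_tool(moves=[{"delta_pos":[0,0,0],"turn":0,"claw":0.1},{"delta_pos":[0,0,0],"turn":0,"claw":0.1},{"delta_pos":[0,0,0],"turn":0,"claw":0.1},{"delta_pos":[0,0,0],"turn":0,"claw":0.1},{"delta_pos":[0,0,0],"turn":0,"claw":0.1},{"delta_pos":[0,0,0],"turn":0,"claw":0.1},{"delta_pos":[0,0,0],"turn":0,"claw":0.1}])

```text
time_s: 10.52
tcp_pos: [0.4952, 0.1329, 0.0308]
ee_rot: [[-0.993, 0.119, 0.0], [0.119, 0.993, -0.0], [-0.0, -0.0, -1.0]]
wrist_force: [-0.6, -0.6, 3.4]
gripper_width: 0.304
gripper_force: 30.0
```

Call:
drive_tool(moves=[{"delta_pos":[0,0,-8],"turn":0,"claw":0.1},{"delta_pos":[0,0,-15],"turn":0,"claw":0.1},{"delta_pos":[0,0,-25],"turn":0,"claw":0.1},{"delta_pos":[0,0,-30],"turn":0,"claw":0.1},{"delta_pos":[0,0,-30],"turn":0,"claw":0.1},{"delta_pos":[0,0,-12],"turn":0,"claw":0.1},{"delta_pos":[0,0,0],"turn":0,"claw":0.1}])

```text
time_s: 11.4
tcp_pos: [0.4952, 0.1331, 0.1512]
ee_rot: [[-0.993, 0.119, 0.001], [0.119, 0.993, 0.001], [-0.001, 0.001, -1.0]]
wrist_force: [0.1, 0.2, -2.3]
gripper_width: 0.306
gripper_force: 30.0
```

Call:
drive_tool(moves=[{"delta_pos":[0.5,-20,0],"turn":0,"claw":0.1},{"delta_pos":[1,-35,0],"turn":0,"claw":0.1},{"delta_pos":[1,-40,0],"turn":0,"claw":0.1},{"delta_pos":[1,-40,0],"turn":0,"claw":0.1},{"delta_pos":[1,-40,0],"turn":0,"claw":0.1},{"delta_pos":[1,-40,0],"turn":0,"claw":0.1},{"delta_pos":[1,-40,0],"turn":0,"claw":0.1},{"delta_pos":[1,-40,0],"turn":0,"claw":0.1},{"delta_pos":[1,-40,0],"turn":0,"claw":0.1},{"delta_pos":[1,-34,0],"turn":0,"claw":0.1},{"delta_pos":[0.5,-20,0],"turn":0,"claw":0.1},{"delta_pos":[0,0,0],"turn":0,"claw":0.1}])

```text
time_s: 12.9
tcp_pos: [0.4371, -0.2533, 0.149]
ee_rot: [[-0.993, 0.122, -0.003], [0.122, 0.993, 0.001], [0.003, 0.001, -1.0]]
wrist_force: [0.5, -0.7, -2.6]
gripper_width: 0.305
gripper_force: 30.0
```

```bash
python3 to.py .439 -.252 .018; python3 - <<'E'
from h import *
d=cap('side');save(d,'s4.png');P=pts(d)
hsv=cv2.cvtColor(d['color'],cv2.COLOR_RGB2HSV);H,S=hsv[...,0].astype(int),hsv[...,1]
m=(abs(H-20)<6)&(S>120)&(np.hypot(P[...,0]-.439,P[...,1]+.252)<.05)&(P[...,2]>.05)
p=P[m];print(len(p));
if len(p):print(p.min(0),p.max(0))
w=cap('wrist');save(w,'w4.png');P=pts(w)
hsv=cv2.cvtColor(w['color'],cv2.COLOR_RGB2HSV);H,S=hsv[...,0].astype(int),hsv[...,1]
m=(abs(H-22)<7)&(S>90)&(np.hypot(P[...,0]-.439,P[...,1]+.252)<.05)&(P[...,2]>.05)&(P[...,2]<.2)
p=P[m];print(len(p))
if len(p):print(p.min(0),p.max(0))
E
```

```text
t 12.9 tcp [ 0.4371 -0.2533  0.149 ] yaw_y 83.0 grip 0.305 delta [ -2.2   1.5 131. ] F [ 0.5 -0.7 -2.6] j [-12.  15. -22.  -0. -54. -85.]
315
[ 0.39732636 -0.28496428  0.13388537] [ 0.47699192 -0.21116413  0.33179555]
4721
[ 0.41588015 -0.27712343  0.13475647] [ 0.45271725 -0.22695804  0.18544545]
```

View pics/w4.png

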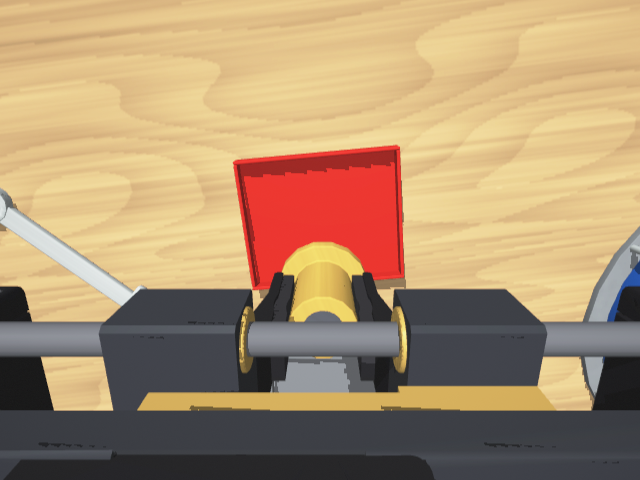

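The wrist view shows the bushing held upright at (322,300) over the red tray. Its underside is at z 0.134, so it should touch down with the TCP at about 0.018.

Call:
drive_tool(moves=[{"delta_pos":[-2,1.5,20],"turn":0,"claw":0.1},{"delta_pos":[0,0,30],"turn":0,"claw":0.1},{"delta_pos":[0,0,30],"turn":0,"claw":0.1},{"delta_pos":[0,0,20],"turn":0,"claw":0.1},{"delta_pos":[0,0,15],"turn":0,"claw":0.1},{"delta_pos":[0,0,10],"turn":0,"claw":0.1},{"delta_pos":[0,0,2],"turn":0,"claw":0.1},{"delta_pos":[0,0,1],"turn":0,"claw":0.1},{"delta_pos":[0,0,0],"turn":0,"claw":0.1}])

```text
time_s: 14.12
tcp_pos: [0.4415, -0.251, 0.0231]
ee_rot: [[-0.993, 0.119, 0.001], [0.119, 0.993, -0.0], [-0.001, -0.0, -1.0]]
wrist_force: [0.4, -0.0, -1.3]
gripper_width: 0.309
gripper_force: 30.0
```

Call:
drive_tool(moves=[{"delta_pos":[0,0,1],"turn":0,"claw":0.1},{"delta_pos":[0,0,0.5],"turn":0,"claw":0.1},{"delta_pos":[0,0,0],"turn":0,"claw":0.1}])

```text
time_s: 14.5
tcp_pos: [0.4411, -0.2509, 0.0211]
ee_rot: [[-0.993, 0.119, 0.0], [0.119, 0.993, -0.0], [-0.0, -0.0, -1.0]]
wrist_force: [-0.6, -0.9, -2.6]
gripper_width: 0.306
gripper_force: 30.0
```

Call:
drive_tool(moves=[{"delta_pos":[0,0,1],"turn":0,"claw":0.1},{"delta_pos":[0,0,1],"turn":0,"claw":0.1},{"delta_pos":[0,0,0.5],"turn":0,"claw":0.1},{"delta_pos":[0,0,0],"turn":0,"claw":0.1}])

```text
time_s: 15.0
tcp_pos: [0.441, -0.2509, 0.0185]
ee_rot: [[-0.993, 0.119, -0.0], [0.119, 0.993, 0.0], [0.0, 0.0, -1.0]]
wrist_force: [-0.1, 0.1, -1.9]
gripper_width: 0.308
gripper_force: 30.0
```

Call:
drive_tool(moves=[{"delta_pos":[0,0,0.7],"turn":0,"claw":0.1},{"delta_pos":[0,0,0],"turn":0,"claw":0.1}])

```text
time_s: 15.25
tcp_pos: [0.4411, -0.2509, 0.0178]
ee_rot: [[-0.993, 0.119, 0.0], [0.119, 0.993, -0.0], [-0.0, -0.0, -1.0]]
wrist_force: [0.8, -0.0, -2.0]
gripper_width: 0.308
gripper_force: 30.0
```

Call:
drive_tool(moves=[{"delta_pos":[0,0,0.7],"turn":0,"claw":0.1},{"delta_pos":[0,0,0],"turn":0,"claw":0.1}])

```text
time_s: 15.5
tcp_pos: [0.4411, -0.2509, 0.0178]
ee_rot: [[-0.993, 0.119, 0.0], [0.119, 0.993, -0.0], [-0.0, -0.0, -1.0]]
wrist_force: [-1.4, 1.4, 5.0]
gripper_width: 0.306
gripper_force: 30.0
```

The wrist force has gone from -2 to +5 N, so the bushing is on the tray floor. I'll release it and retreat.

Call:
drive_tool(moves=[{"delta_pos":[0,0,0],"turn":0,"claw":0.4},{"delta_pos":[0,0,0],"turn":0,"claw":0.6},{"delta_pos":[0,0,0],"turn":0,"claw":0.6},{"delta_pos":[0,0,0],"turn":0,"claw":0.6},{"delta_pos":[0,0,0],"turn":0,"claw":0.6},{"delta_pos":[0,0,-10],"turn":0,"claw":0.6},{"delta_pos":[0,0,-30],"turn":0,"claw":0.6},{"delta_pos":[0,0,-40],"turn":0,"claw":0.6},{"delta_pos":[0,0,-40],"turn":0,"claw":0.6},{"delta_pos":[0,0,-20],"turn":0,"claw":0.6},{"delta_pos":[0,0,0],"turn":0,"claw":0.6}])

```text
time_s: 16.88
tcp_pos: [0.4421, -0.2512, 0.1594]
ee_rot: [[-0.993, 0.119, 0.005], [0.119, 0.993, -0.001], [-0.005, -0.001, -1.0]]
wrist_force: [0.9, -0.8, -1.1]
gripper_width: 0.603
gripper_force: 0.0
```

```bash
python3 -c "
from h import *
save(cap('side'),'s5.png');print(monitor.sense()['time_s'],monitor.sense()['tcp_pos'])"
```

```text
16.925 [ 0.44112347 -0.25079921  0.15773856]
```

View pics/s5.png

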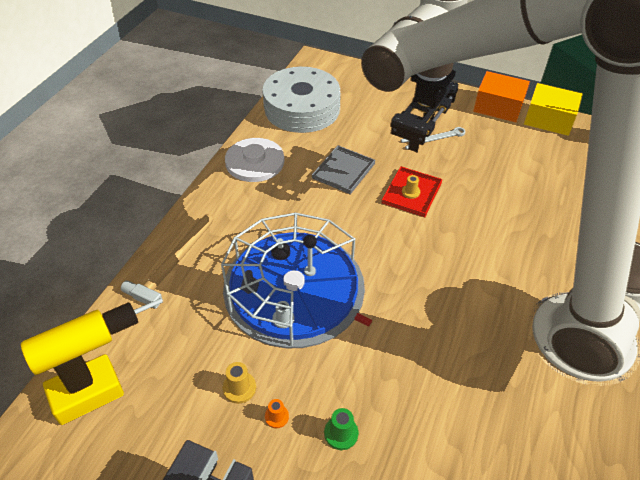

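The side view shows the bushing upright in the red tray at (412,186), with the gripper clear above it.

```bash
python3 -c "
from station import ticket
print(ticket.finish_job())"
```

```text
the job is handed in; nothing more can be done
None
```

I turned the carousel until the brass bushing lined up with the red pointer, lifted it out through the open front, set it upright in the red tray, and handed the job in at about 17 s of the 51 s allowed.

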